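# Draw the printing plate home and bolt it

## Robot

A 7-joint arm with a two-finger parallel gripper is mounted at the origin on the work surface. World frame = base frame: x ahead of the robot, y to its left, z up, the work surface at z = 0. Lengths are in m, angles in rad, forces in N, time in s.
With the tool pointing down it reaches from about 0.425 to 0.875 m from the base axis. Payload 8.4 kg.
Tool frame: the origin (TCP) lies at the very end of the fingers, on their centre line; the grasp point (between the pads) lies 19 mm behind it (arm.grip_point_offset is the distance from the TCP to the grasp point, in m); z points along the fingers, y is the direction in which the jaws open and shut (so a half turn about z gives the same grasp; the last joint's range is limited). The gripper opens to 85 mm and grips with 20 to 120 N. Pads are 22 mm wide; open, the fingers measure 114 mm over their backs; the gripper's body (76 mm by 85 mm) begins 54 mm behind the grasp point. The pads swing forward as they close: fully open they stand 13 mm farther back than shut.
Start: joints at [-0.099, 0.333, 0.04, 1.465, -0.013, 1.343, -0.059], TCP at [0.65, -0, 0.201] pointing down, gripper open.
Joint ranges: [-2.58, 2.58], [-0.38, 2.09], [-1.3, 1.39], [0.25, 2.4], [-1.5, 4.64], [0.08, 2.09], [-2.65, 2.65]. Speed limits (rad/s): [2.22, 2.22, 2.79, 2.79, 3.14, 3.14, 3.14].

## Interface

Orientations are given as a unit quaternion [w, x, y, z].
In Python, from rig import arm gives the robot as it stands. Calls block until the motion is done:
- arm.movep(position, orientation): joint-space move of the TCP to a pose.
- arm.servo_line(position, max_speed=0.15, rot=None): straight line of the TCP; rot=None keeps the orientation; max_speed is the mean speed in m/s.
- arm.move_j(angles): joint-space move.
- arm.set_gripper(opening): finger opening in m; the grip force is fixed at half the most; returns when the fingers have stopped.
- arm.pause(seconds).
- arm.solve_ik(position, orientation): joint angles nearest the present ones, or None.
- arm.get_obs(): the state.
- arm.get_image(name): name is "scene" or "side" or "wrist"; returns a dict with "img" (480x640x3 uint8, red, green, blue), "z_map" (480x640 float32, m along the optical axis (not along the pixel's ray), 0 where there is no reading), "mtx" (3x3 intrinsics, pixels), "camera_from_world" (4x4, takes a point from world to camera coordinates); the wrist camera has in their place "hand_eye" (4x4, takes a point from camera to tool coordinates, whose origin is the TCP and whose axes are the flange's). Camera axes: x right, y up, looking along -z (the intrinsics and any distortion apply to the point x, -y, -z); pixel columns grow to the right and rows downward; lengths in m; the calibration is good to about 2 mm. A picture is of the moment at which its call begins: read the wrist's pose just before it.
A pose or a line that the arm cannot do raises arm.Unreachable and nothing moves.
- arm.sign_off(): hands the job in, once; it reports no verdict.
Trained networks look in the newest picture that a camera, given by its name, has taken for a name from the list of things; names that differ only in an ending like _2 or _b are one class to them, and where a whole thing is asked for, a point or a joint stands for the part that bears it (a point fixed in the world has none). Each returns a list of dicts, best first, with "p" (0 to 1); they miss things now and then, are a little off and sometimes report something else, mostly with a low value. They report only what shows in the picture. A call takes as long as a camera call. They do not tell look-alikes from the thing itself.
- arm.search_frame(camera, thing): "rect" ([left, top, width, height] in pixels, round what is visible of it).
- arm.trace(camera, thing): "mask" (480x640 bool, what is visible of it) and "rect" ([left, top, width, height] in pixels, round what is visible of it).
- arm.landmark_of(camera, thing): "point" ([column, row] in pixels: a listed point, or the origin of a listed thing).
The state is a dict: "clock": time; "joints": joint angles; "joint_velocities": joint speeds; "joint_torque": joint torques, N m; "ee_pos": TCP position; "tool_rot": TCP orientation; "ft_force": force on the tool from outside, world axes, zero at the start; "ft_torque": the same for the moment, N m; "gripper_width": finger opening in m.
Only numpy, scipy, OpenCV 4.12 (cv2) and the standard library are available. Lean on these libraries where they do the work, as an engineer would, in place of code of your own. Each camera call takes 0.05 s, during which the arm holds its last target.

## Task

On the wooden cutting board, draw the flat grey printing plate out from under the slot cover by pressing down on it and pulling it toward you, until its near edge sits flush against the front fence. Then slide the steel bolt fully across behind the plate to lock it in. Be gentle with the soft plate and the bolt, keep the plate down on the board, and leave everything else on the table where it is.

Things in the scene. Friction and masses are not known exactly. Their poses are not given: they have to be found in the camera images.
- board: Fixed wooden cutting board, 260 x 200 x 12 mm; origin at the centre of its underside, on the table. x runs along the slide channel away from the fence, y to the bolt's side, z up. The bed is at z = 12 mm. The channel is 76 mm wide (inner rail faces at y = +-38 mm, rails 14 mm wide, tops at z = 24 mm). A loose white eraser lies on the bare wing at y = -76 mm.
- plate: Loose printing plate, 100 (x) x 70 (y) x 8 mm, 0.10 to 0.17 kg, wood with a soft grey upper face; origin at the centre of its underside, axes about parallel to the board's. It lies on the bed in the channel with 3 mm play each side, its far 25 to 55 mm under the slot cover. Home (near edge on the fence) means origin at x = -66 mm in the board's frame.
- plate_top (a point): Centre of the plate's upper face, 8 mm above plate's origin. The plate slides on the bed with friction about 0.25, fingertips grip its face with about 0.9; a downward press of about 20 N draws it, less than about 14 N slips. More than 28 N from the gripper marks the face.
- cover (a point): Middle of the near top edge of the fixed slot cover, which roofs the channel: at x = 9, y = 0, z = 36 mm in the board's frame; it reaches to x = 126 mm and is 104 mm wide. Under it a sprung pad bears on the plate with about 7 N until the plate has been drawn clear of the cover. A loose white eraser lies on top.
- fence (a point): Middle of the fence's inner face, at x = -116, y = 0, z = 20 mm in the board's frame (the height of the plate's upper face). The fence closes the near end of the channel, is 12 mm thick and its top is at z = 24 mm.
- bolt (a joint): Travel of the steel slide bolt in m: 0 to 0.005 at the start (back), 0.030 = fully across the channel behind the plate. It slides along the board's -y, stays where left and needs 2 to 3 N; more than 30 N is rough. The bar is 12 mm wide in x and 10 mm high; it passes a home plate's far edge with 2 mm to spare and is blocked by a plate farther out.
- bolt_knob (a point): Top centre of the bolt's upright round knob, 14 mm in diameter, 28 mm high (z = 22.5 to 50.5 mm in the board's frame). It moves with the bolt: at x = -8 mm, y = 94 mm in the board's frame with the bolt at 0, y = 64 mm when fully across.
- cube_a: Bystander: loose 32 mm wooden cube on the table beside the board's -y side; origin at the centre of its underside
- cube_b: Bystander: loose 32 mm wooden cube on the table beyond the bolt's far side (board's +y side, 93 to 118 mm farther in the board's x than the bolt); origin at the centre of its underside
- eraser_a: Bystander: loose cream eraser, 55 x 22 x 14 mm, on the board's bare wing; origin at the centre of its underside
- eraser_b: Bystander: loose cream eraser, 60 x 26 x 16 mm, on top of the slot cover; origin at the centre of its underside
- ink_tin: Bystander: flat metal ink tin, 110 x 80 x 14 mm, on the table to the right; origin at the centre of its underside
- glue: Bystander: glue jar, 56 mm wide, 90 mm high, to the right; origin at the centre of its underside
- water_mug: Bystander: mug, 76 mm wide, 85 mm high, to the left; origin at the centre of its underside
Not all that is in view belongs to the job. There is more than one size of the plate; the one meant has the size given above.

How it is judged:
On the way, in this order (a step that is already met when the one before it is completed fails the run):
1. the plate is drawn home against the fence, with the bolt still back (x of plate in the frame of board below -0.0645 m and value of joint bolt below 0.01 m), for 0.2 s.
2. the bolt is slid across behind the plate (value of joint bolt above 0.027 m), for 0.1 s.
At the end, for the whole second after the job is handed in: The plate lies flat on the bed with its near edge within 2.5 mm of the fence and square to it within 0.03 rad, the bolt is across behind it (at least 27 of its 30 mm), and the plate is at rest (x of plate in the frame of board below -0.0635 m and z of plate in the frame of board below 0.0135 m and angle between the x axis of plate and the x axis of board, either way round below 0.03 rad and value of joint bolt above 0.027 m and linear speed of plate below 0.01 m/s); the robot touches nothing.
It fails at once if the fingers bear on the soft plate with more than 28 N (contact force between the arm and plate above 28 N).
It fails at once if the bolt is pushed with more than 30 N (contact force between the arm and bolt above 30 N).
It fails at once if the plate is lifted off the board (z of plate in the frame of board above 0.018 m).
It fails at once if a bystander is moved by more than 20 mm (distance of any of cube_a, cube_b, eraser_a, eraser_b, ink_tin, glue, water_mug from where it was at the start of the episode above 0.02 m).
It also fails if it takes over 67 s, if anything falls off the work surface, if the arm or the gripper's body presses on something with over 40 N, if the wrist force passes 120 N, or if a joint passes its speed limit or range.

## Working session

There is one attempt and no reset: what is moved stays moved. The work goes in short steps, each a Python script; the robot and the scene stay as the last script left them, time stands still between calls to the robot, and variables do not carry over. Pictures are saved under pics/ and viewed, and the job is handed in when it is done.

```bash
ls; mkdir -p pics; cat > h.py <<'E'
import numpy as np, cv2
from rig import arm
def save(n,im): cv2.imwrite('pics/'+n+'.png',cv2.cvtColor(im,cv2.COLOR_RGB2BGR))
def pt(d,c,r,T=None):
    K=d['mtx'];r0=int(round(r));c0=int(round(c))
    z=d['z_map'][r0-1:r0+2,c0-1:c0+2];z=np.median(z[z>0]) 
    p=np.array([(c-K[0,2])*z/K[0,0],-(r-K[1,2])*z/K[1,1],-z,1])
    if T is None: T=np.linalg.inv(d['camera_from_world'])
    return (T@p)[:3]
def cloud(d):
    K=d['mtx'];z=d['z_map'];r,c=np.mgrid[0:480,0:640]
    P=np.stack([(c-K[0,2])*z/K[0,0],-(r-K[1,2])*z/K[1,1],-z,np.ones_like(z)],-1)
    return (P@np.linalg.inv(d['camera_from_world']).T)[...,:3]
E
python3 - <<'E'
from h import *
for n in ['scene','side']:
    d=arm.get_image(n); save(n+'1',d['img']); print(n,[k for k in d],d['mtx'].tolist())
    for t in ['board','plate','bolt','bolt_knob','cover','fence','plate_top']:
        try:
            L=arm.landmark_of(n,t); print(t,[(round(x['p'],2),np.round(x['point'],1).tolist(),np.round(pt(d,*x['point']),4).tolist()) for x in L[:3]])
        except Exception as e: print(t,e)
print({k:v for k,v in arm.get_obs().items()})
E
```

```text
pics
scene ['img', 'z_map', 'mtx', 'camera_from_world'] [[533.7706996882981, 0.0, 318.2871100799996], [0.0, 533.7706996882981, 231.83990883092812], [0.0, 0.0, 1.0]]
board [(0.95, [364.5, 282.6], [0.6574, 0.0624, 0.0379]), (0.17, [414.1, 266.1], [0.6404, 0.1594, 0.0511])]
plate [(0.88, [362.4, 273.5], [0.6276, 0.065, 0.0204]), (0.73, [266.4, 300.7], [0.6572, -0.1238, 0.0064]), (0.59, [336.4, 180.6], [0.6852, -0.0093, 0.3764])]
bolt it knows: board, bolt_knob, cover, cube, eraser, fence, glue, ink_tin, plate, plate_top, water_mug
bolt_knob [(0.81, [412.6, 263.6], [0.6344, 0.158, 0.0506])]
cover [(0.78, [365.6, 276.8], [0.6449, 0.0668, 0.0372]), (0.4, [133.4, 282.7], [0.6049, -0.3674, 0.0339])]
fence [(0.69, [357.9, 229.2], [0.5205, 0.0745, 0.0162])]
plate_top [(0.91, [365.5, 273.3], [0.6278, 0.0711, 0.0203]), (0.65, [267.4, 300.9], [0.6578, -0.122, 0.0062]), (0.64, [336.6, 174.1], [0.686, -0.0097, 0.3904])]
side ['img', 'z_map', 'mtx', 'camera_from_world'] [[438.547196490242, 0.0, 322.565918448545], [0.0, 438.547196490242, 239.23103576638624], [0.0, 0.0, 1.0]]
board [(0.75, [357.1, 247
[... 756 characters left out ...]
ray([-0.09919775,  0.3331955 ,  0.03989839,  1.46542081, -0.01340234,
        1.34327071, -0.0585266 ]), 'joint_velocities': array([ 0.00169274,  0.00082965,  0.00067148,  0.00110927,  0.00108017,
       -0.00064332,  0.00034136]), 'joint_torque': array([-8.87735387e-04, -6.58130908e+01,  1.36265829e+00, -4.05741119e+01,
        1.68008369e-02,  3.05195266e-03,  6.78890501e-05]), 'ee_pos': array([ 6.49972122e-01, -1.19640238e-05,  2.01300579e-01]), 'tool_rot': array([-1.34697852e-05,  7.07127544e-01,  7.07086017e-01, -7.19785021e-06]), 'ft_force': array([ 0.69445601,  0.66278975, -0.10056582]), 'ft_torque': array([-0.0097753 , -0.04513113, -0.009804  ]), 'gripper_width': 0.08548515176660204}
```

View pics/scene1.png

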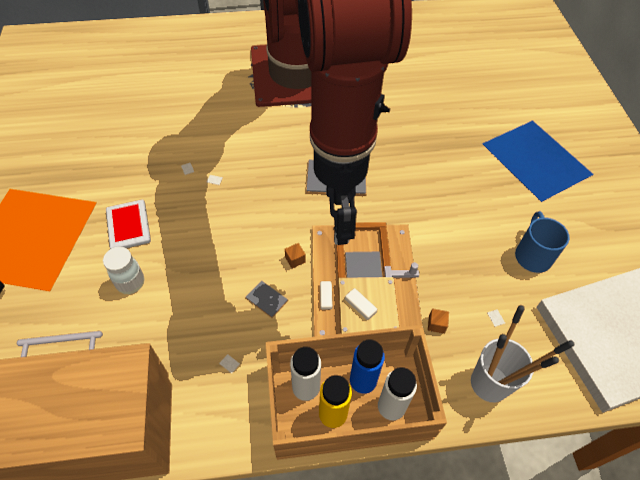

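View pics/side1.png

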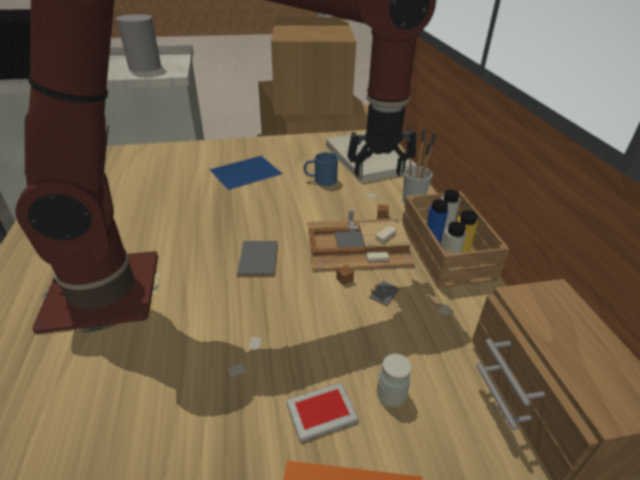

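The plate candidates in the scene image are the grey plate in the board channel (362,265), a small dark plate on the table (266,298), and a grey plate on the table nearer the base (336,178). By the description I choose the one in the channel, and I'll check it in a close crop.

```bash
python3 - <<'E'
from h import *
print(arm.get_obs()['clock'])
q=arm.get_obs()['tool_rot']
arm.movep([0.60,0.07,0.32],[0,.70711,.70711,0])
o=arm.get_obs()
d=arm.get_image('wrist');save('wrist1',d['img']);print(o['ee_pos'],o['clock'],o['ft_force'])
np.savez('w1.npz',z=d['z_map'],K=d['mtx'],H=d['hand_eye'],p=o['ee_pos'],q=o['tool_rot'],img=d['img']);print(d['hand_eye'],d['mtx'])
d=arm.get_image('scene');save('scenecrop',cv2.resize(d['img'][215:345,300:450],None,fx=5,fy=4.6))
np.savez('s1.npz',P=cloud(d),img=d['img'])
E
```

```text
0.7
[0.59997439 0.07005778 0.32033254] 1.3417 [-0.46448111  0.17349889 -0.49216263]
[[ 1.91380626e-04  9.50729643e-01  3.10021143e-01  7.97098803e-02]
 [ 9.99999871e-01 -3.59077589e-05 -5.07197764e-04 -3.42790722e-05]
 [-4.71075784e-04  3.10021200e-01 -9.50729527e-01 -1.72694619e-01]
 [ 0.00000000e+00  0.00000000e+00  0.00000000e+00  1.00000000e+00]] [[378.77472719   0.         322.59862473]
 [  0.         378.77472719 237.05791447]
 [  0.           0.           1.        ]]
```

View pics/wrist1.png

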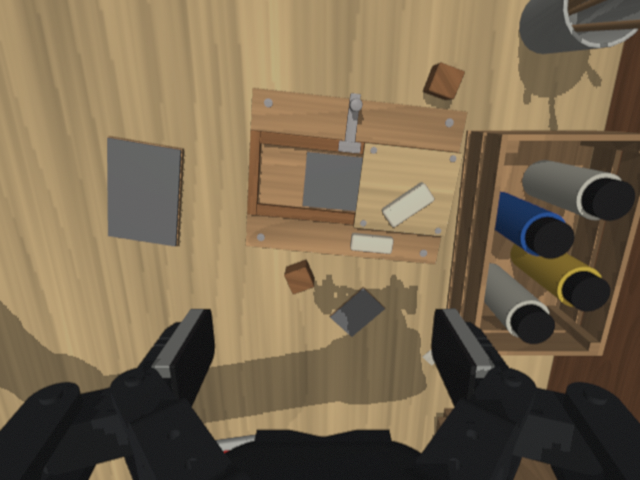

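View pics/scenecrop.png

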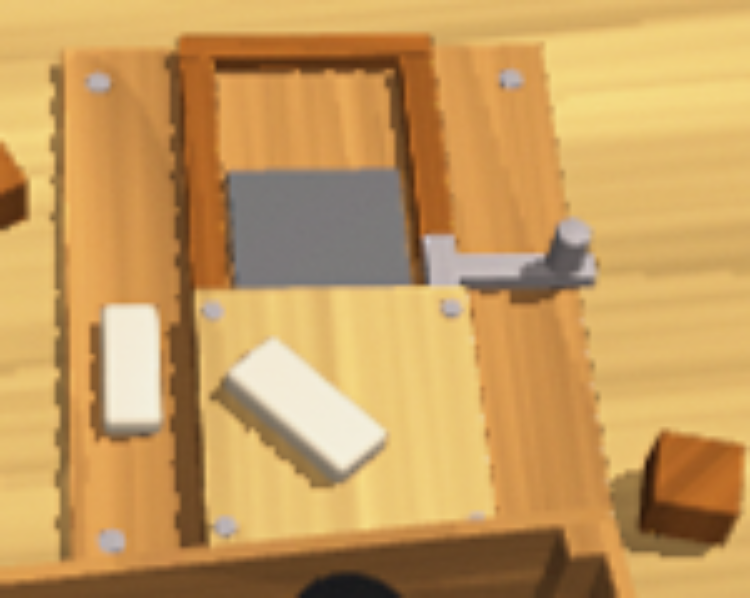

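```bash
python3 - <<'E'
from h import *
w=np.load('w1.npz');im=w['img']
save('wz',cv2.resize(im[80:275,235:475],None,fx=3.3,fy=3,interpolation=cv2.INTER_CUBIC)[:600])
E
```

```text
(no output)
```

View pics/wz.png

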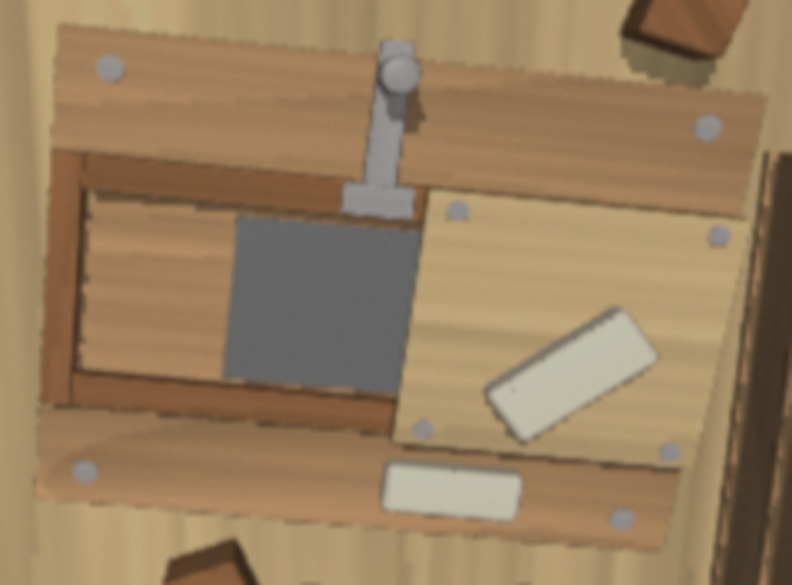

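```bash
cat > fit.py <<'E'
from h import *
from scipy.optimize import least_squares
from scipy.spatial.transform import Rotation as R
w=np.load('w1.npz')
T=np.eye(4);T[:3,:3]=R.from_quat(w['q'],scalar_first=True).as_matrix();T[:3,3]=w['p']
C=np.linalg.inv(T@w['H']);K=w['K']
def proj(X):
    c=X@C[:3,:3].T+C[:3,3]; return np.stack([K[0,2]+K[0,0]*c[:,0]/-c[:,2],K[1,2]-K[1,1]*c[:,1]/-c[:,2]],1)
A=[(59,24,-130,100,12),(765,95,130,100,12),(37,497,-130,-100,12),(660,549,130,-100,12),(428,189,9,52,36),(395,441,9,-52,36),(748,217,126,52,36),(682,467,126,-52,36),(52,150,-128,52,24),(41,403,-128,-52,24)]
A=np.array(A,float);px=np.c_[235+A[:,0]/3.3,80+A[:,1]/3];B=A[:,2:]/1000
def toW(p,B): return np.c_[B[:,:2]@np.array([[np.cos(p[2]),np.sin(p[2])],[-np.sin(p[2]),np.cos(p[2])]])+p[:2],B[:,2]+p[3]]
f=lambda p:(proj(toW(p,B))-px).ravel()
s=least_squares(f,[.64,.065,-.1,0],loss='soft_l1');print(s.x);print(np.round(f(s.x).reshape(-1,2),1).tolist())
def inv(u,v,z,p=s.x):  # board xy of a zoom pixel at height z
    t=np.array([[235+u/3.3,80+v/3]]);return least_squares(lambda q:(proj(toW(p,np.array([[q[0],q[1],z]])))-t).ravel(),[0,0]).x
print('plate',inv(236,215,.02),inv(223,378,.02),'knob',inv(399,72,.0505))
# depth-based
Kd=K;zm=w['z'];r,c=np.mgrid[0:480,0:640]
Q=np.stack([(c-K[0,2])*zm/K[0,0],-(r-K[1,2])*zm/K[1,1],-zm,np.ones_like(zm)],-1)@np.linalg.inv(C).T
for n,(u,v) in dict(table=(20,300),bed=(150,290),plate=(310,300),wing=(250,110),cover=(480,300),rail=(200,175),railm=(200,392),fence=(62,280),knob=(399,72)).items():
    cc=int(235+u/3.3);rr=int(80+v/3);print(n,np.round(Q[rr-1:rr+2,cc-1:cc+2,:3].reshape(-1,3).mean(0),4))
E
python3 fit.py
```

```text
[ 0.63618445  0.06584476 -0.10048498 -0.00436572]
[[-0.2, 0.3], [-0.3, -0.3], [0.0, -0.2], [-0.1, 0.4], [0.1, -0.1], [-1.0, -0.4], [0.1, 0.7], [2.7, -0.2], [0.1, 0.4], [0.0, -0.6]]
plate [-0.0592776   0.03334391] [-0.05830385 -0.03564096] knob [-0.0081898   0.09366837]
table [0.5057 0.0763 0.0547]
bed [0.5464 0.0743 0.0118]
plate [0.6072 0.0707 0.0202]
wing [0.5852 0.1469 0.0121]
cover [0.6698 0.0734 0.0362]
rail [0.5673 0.1218 0.0237]
railm [0.5653 0.0331 0.0243]
fence [0.5145 0.0799 0.0237]
knob [0.6361 0.1598 0.0504]
```

Nothing in the crop contradicts the choice: the grey plate lies in the channel with about 32 mm of it under the cover, and the bolt is back. The fit puts the board at about (0.636, 0.066) with yaw -0.10. The plate's near edge is at board x of about -59 mm. Next I'll close the gripper and press near board x = -28.

```bash
cat >> fit.py <<'E'
s3=least_squares(lambda q:f([q[0],q[1],q[2],0]),[.64,.065,-.1],loss='soft_l1');print('z0',s3.x)
E
python3 fit.py | tail -1
cat >> h.py <<'E'
from scipy.spatial.transform import Rotation as R
BX,BY,YAW=.6362,.0658,-.1005
def b2w(x,y,z):
    c,s=np.cos(YAW),np.sin(YAW); return [BX+c*x-s*y,BY+s*x+c*y,z]
Q=(R.from_euler('z',YAW)*R.from_quat([0,.70710678,.70710678,0],scalar_first=True)).as_quat(scalar_first=True)
def ft(n=4):
    F=[]
    for _ in range(n): F.append(arm.get_obs()['ft_force']); arm.pause(.02)
    F=np.mean(F,0); return R.from_euler('z',-YAW).apply(F)   # board axes
E
python3 - <<'E'
from h import *
arm.set_gripper(0.0)
arm.movep(b2w(-.028,-.001,.10),Q)
arm.servo_line(b2w(-.028,-.001,.035),.1)
arm.pause(.2);o=arm.get_obs();print(o['ee_pos'],o['gripper_width'],o['clock'],o['joint_velocities'].max())
F0=ft(10);print(F0,[np.round(ft(1),2).tolist() for _ in range(4)]);np.save('F0',F0)
z=.035
while z>.0235:
    z-=.002; arm.servo_line(b2w(-.028,-.001,z),.03); F=ft()-F0; print(round(z,4),F.round(2),arm.get_obs()['ee_pos'][2].round(4))
    if F[2]>2: break
print(arm.get_obs()['clock'])
d=arm.get_image('scene');save('s2',cv2.resize(d['img'][215:345,300:450],None,fx=5,fy=4.6))
E
```

```text
z0 [ 0.63595662  0.06643157 -0.09981997]
[0.60877035 0.0677271  0.03579333] 0.00016561125481634483 4.0917 0.0042215821829352206
[ 0.08315788 -0.2379423  -0.00115383] [[-0.59, 0.58, -0.01], [0.76, -0.64, 0.1], [-0.83, -0.18, 0.13], [-0.28, -0.23, 0.5]]
0.033 [0.03 0.04 0.17] 0.0329
0.031 [0.19 0.48 0.05] 0.0309
0.029 [-0.12  0.57 -0.07] 0.0289
0.027 [-0.02  0.03  0.51] 0.0269
0.025 [ 0.4  -0.22  0.29] 0.0249
0.023 [ 0.28  0.16 -0.08] 0.0229
6.225
```

View pics/s2.png

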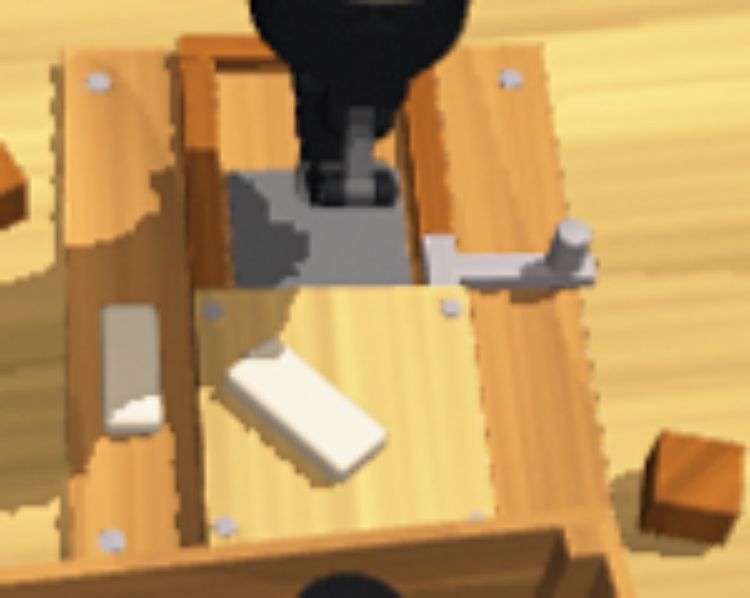

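The closed fingers hover over the front part of the plate, centred in the channel, with tips near crop (350,190). There is no contact yet. I'll press in fine steps.

```bash
python3 - <<'E'
from h import *
F0=np.load('F0.npy');z=.0225;c=0
while z>.010:
    arm.servo_line(b2w(-.028,-.001,z),.02); F=ft()-F0; print(round(z,4),F.round(2),arm.get_obs()['ee_pos'][2].round(4))
    if F[2]>9.5: break
    z-=.0005 if F[2]<1.5 else .0003
print(arm.get_obs()['clock']);np.save('z',z)
E
```

```text
0.0225 [-0.09  0.17  0.32] 0.0225
0.022 [-0.09  0.02  0.08] 0.022
0.0215 [ 0.12 -0.03  0.51] 0.0215
0.021 [ 0.06  0.35 -0.08] 0.021
0.0205 [ 0.15  0.29 -0.53] 0.0205
0.02 [-0.49  0.09 -0.05] 0.02
0.0195 [ 0.16  0.24 -0.24] 0.0195
0.019 [-0.15 -0.06  0.39] 0.019
0.0185 [-0.09  0.07  0.36] 0.0185
0.018 [-0.34  0.38  0.05] 0.018
0.0175 [ 0.39  0.41 -0.21] 0.0175
0.017 [ 0.03 -0.11  0.28] 0.017
0.0165 [0.25 0.5  0.34] 0.0165
0.016 [ 0.08  0.64 -0.38] 0.016
0.0155 [-0.13  0.53 -0.02] 0.0155
0.015 [0.57 0.24 0.15] 0.015
0.0145 [-0.23  0.16 -0.18] 0.0145
0.014 [-0.1   0.01 -0.02] 0.014
0.0135 [-0.33  0.57  0.17] 0.0135
0.013 [ 0.14  0.64 -0.03] 0.013
0.0125 [-0.11  0.35 -0.14] 0.0125
0.012 [-0.03  0.62  0.09] 0.012
0.0115 [-0.34  0.29 -0.08] 0.0115
0.011 [-0.15  0.71  0.18] 0.011
0.0105 [ 0.28  0.32 -0.64] 0.0105
14.1917
```

```bash
python3 - <<'E'
from h import *
o=arm.get_obs();print(o['ee_pos'],o['tool_rot'],Q,o['gripper_width'],o['ft_force'])
d=arm.get_image('scene');save('s3',cv2.resize(d['img'][215:345,300:450],None,fx=5,fy=4.6))
d=arm.get_image('side');save('sd3',cv2.resize(d['img'][150:290,270:450],None,fx=4.2,fy=4.2))
d=arm.get_image('wrist');save('w3',d['img'])
E
```

```text
[0.60821202 0.06757035 0.01049132] [-1.35561230e-05  7.41744536e-01  6.70682519e-01 -3.42810399e-05] [0.         0.74173139 0.67069706 0.        ] -0.00022953951531701742 [-0.38999601 -0.58063985  0.69093975]
```

View pics/s3.png

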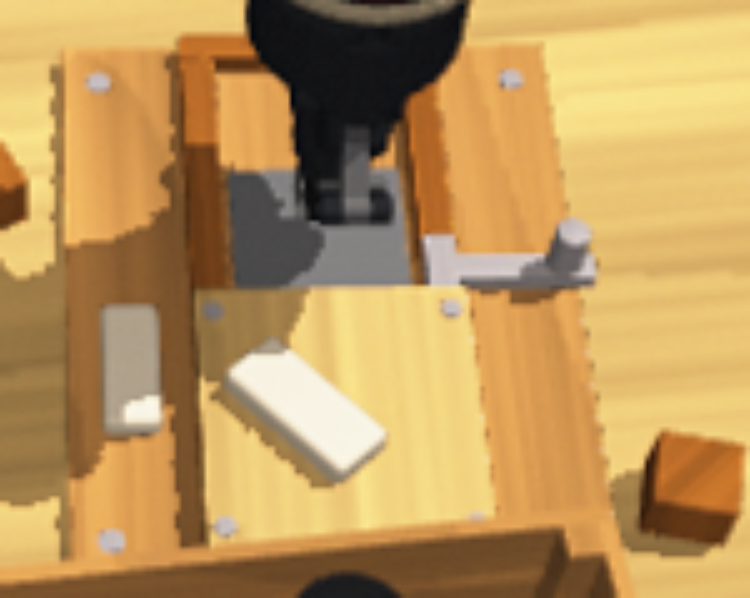

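View pics/sd3.png

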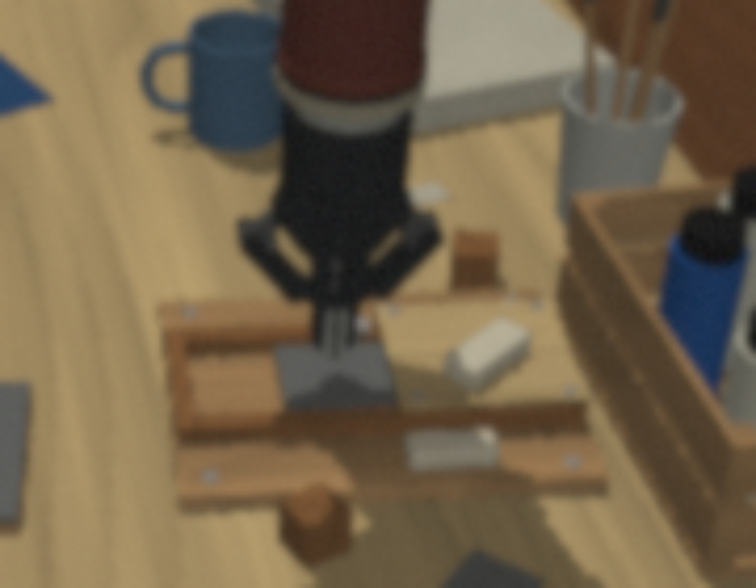

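View pics/w3.png

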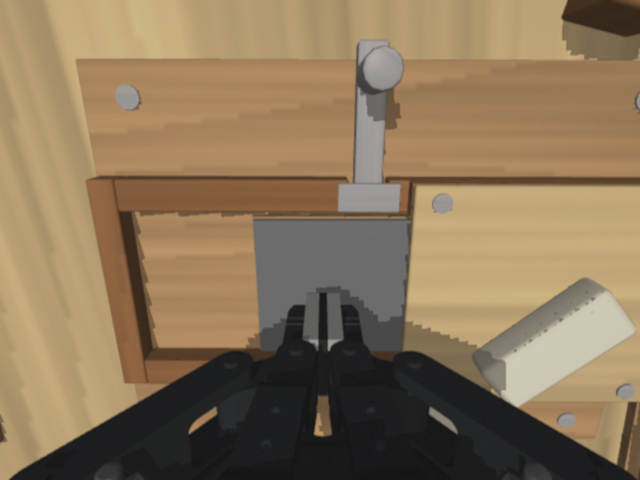

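```bash
python3 - <<'E'
from h import *
d=arm.get_image('scene');P=cloud(d)
r0,c0=215+215/4.6,300+350/5
for r in range(int(r0)-14,int(r0)+6,1):
    print(r,[tuple((P[r,c]*1000).round().astype(int)) for c in (int(c0)-2,int(c0),int(c0)+2)])
E
```

```text
247 [(np.int64(648), np.int64(61), np.int64(146)), (np.int64(649), np.int64(64), np.int64(147)), (np.int64(649), np.int64(68), np.int64(147))]
248 [(np.int64(649), np.int64(61), np.int64(145)), (np.int64(651), np.int64(64), np.int64(147)), (np.int64(651), np.int64(67), np.int64(146))]
249 [(np.int64(648), np.int64(61), np.int64(140)), (np.int64(651), np.int64(64), np.int64(145)), (np.int64(651), np.int64(67), np.int64(144))]
250 [(np.int64(648), np.int64(61), np.int64(138)), (np.int64(654), np.int64(63), np.int64(145)), (np.int64(653), np.int64(67), np.int64(144))]
251 [(np.int64(651), np.int64(61), np.int64(138)), (np.int64(655), np.int64(63), np.int64(144)), (np.int64(655), np.int64(67), np.int64(143))]
252 [(np.int64(652), np.int64(61), np.int64(137)), (np.int64(656), np.int64(63), np.int64(142)), (np.int64(655), np.int64(67), np.int64(141))]
253 [(np.int64(654), np.int64(61), np.int64(137)), (np.int64(657), np.int64(63), np.int64(142)), (np.int64(658), np.int64(66), np.int64(141))]
254 [(np.int64(654), np.int64(61), np.int64(133)), (np.int64(658), np.int64(63), np.int64(139)), (n
[... 1050 characters left out ...]
(np.int64(669), np.int64(58), np.int64(132)), (np.int64(670), np.int64(62), np.int64(133)), (np.int64(668), np.int64(66), np.int64(129))]
263 [(np.int64(668), np.int64(59), np.int64(126)), (np.int64(668), np.int64(63), np.int64(126)), (np.int64(668), np.int64(66), np.int64(125))]
264 [(np.int64(608), np.int64(80), np.int64(21)), (np.int64(608), np.int64(83), np.int64(21)), (np.int64(610), np.int64(87), np.int64(22))]
265 [(np.int64(610), np.int64(79), np.int64(20)), (np.int64(613), np.int64(82), np.int64(24)), (np.int64(612), np.int64(87), np.int64(22))]
266 [(np.int64(613), np.int64(79), np.int64(22)), (np.int64(613), np.int64(83), np.int64(21)), (np.int64(614), np.int64(86), np.int64(22))]
```

```bash
python3 - <<'E'
from h import *
o=arm.get_obs();d=arm.get_image('wrist')
T=np.eye(4);T[:3,:3]=R.from_quat(o['tool_rot'],scalar_first=True).as_matrix();T[:3,3]=o['ee_pos']
K=d['mtx'];z=d['z_map'];r,c=np.mgrid[0:480,0:640]
P=np.stack([(c-K[0,2])*z/K[0,0],-(r-K[1,2])*z/K[1,1],-z,np.ones_like(z)],-1)@(T@d['hand_eye']).T
for rr in range(280,360,5): print(rr,[(P[rr,cc,:3]*1000).round(1).tolist() for cc in (298,312,334)])
E
```

```text
280 [[597.3, 73.8, 19.6], [603.8, 73.1, 19.4], [614.2, 72.4, 20.2]]
285 [[597.0, 71.5, 20.2], [603.6, 70.7, 19.8], [613.9, 69.3, 19.2]]
290 [[596.7, 68.7, 19.8], [603.3, 68.4, 20.6], [613.7, 67.3, 20.3]]
295 [[596.3, 66.1, 19.7], [605.1, 78.6, 46.2], [613.9, 77.9, 46.4]]
300 [[596.0, 63.3, 19.4], [605.2, 78.5, 50.4], [613.8, 77.9, 50.9]]
305 [[599.3, 76.0, 48.5], [605.4, 78.7, 54.7], [613.7, 77.8, 54.5]]
310 [[599.5, 75.6, 51.9], [605.5, 78.9, 59.0], [613.6, 78.2, 59.2]]
315 [[599.6, 75.1, 54.9], [605.6, 78.7, 62.2], [613.5, 77.8, 62.1]]
320 [[599.8, 75.0, 58.4], [605.6, 78.2, 64.9], [613.4, 78.3, 66.4]]
325 [[600.1, 75.4, 62.7], [605.7, 78.6, 68.8], [613.3, 77.9, 69.1]]
330 [[600.1, 74.4, 64.5], [605.8, 78.6, 72.2], [613.2, 78.2, 72.7]]
335 [[600.4, 75.0, 68.6], [606.0, 79.2, 76.0], [613.1, 78.3, 75.7]]
340 [[601.6, 79.4, 78.5], [606.0, 79.0, 78.7], [613.0, 78.0, 78.2]]
345 [[602.2, 81.2, 84.1], [606.2, 79.3, 81.8], [612.9, 78.5, 81.7]]
350 [[602.4, 81.7, 87.3], [606.3, 79.8, 85.2], [612.9, 79.0, 84.9]]
355 [[602.3, 80.2, 87.7], [606.4, 79.8, 87.7], [612.8, 78.2, 86.3]]
```

Wrist depth puts the visible end of the fingers at z of about 45 mm, although the TCP reads 10 mm. The side view agrees, with the tips hanging above the plate. So the shut fingers' true ends lie about 34 mm behind the reported TCP, and I'll keep going down under force guard.

```bash
cat >> h.py <<'E'
def tip():
    o=arm.get_obs();d=arm.get_image('wrist')
    T=np.eye(4);T[:3,:3]=R.from_quat(o['tool_rot'],scalar_first=True).as_matrix();T[:3,3]=o['ee_pos']
    K=d['mtx'];z=d['z_map'];r,c=np.mgrid[0:480,0:640]
    P=np.stack([(c-K[0,2])*z/K[0,0],-(r-K[1,2])*z/K[1,1],-z,np.ones_like(z)],-1)@(T@d['hand_eye']).T
    return [(rr,(P[rr,312,:3]*1000).round(1).tolist(),(P[rr,334,:3]*1000).round(1).tolist()) for rr in range(286,304,2)],d['img']
E
python3 - <<'E'
from h import *
F0=np.load('F0.npy')
for z in (.0095,.0085,.0075,.0065,.0055,.0045,.0035,.002,.001,0):
    arm.servo_line(b2w(-.028,-.001,z),.02); F=ft(3)-F0; print(z,F.round(2),arm.get_obs()['ee_pos'][2].round(4))
    if F[2]>2: break
t,im=tip();print(*t,sep='\n');save('w4',im)
d=arm.get_image('side');save('sd4',cv2.resize(d['img'][190:260,300:400],None,fx=7,fy=7,interpolation=cv2.INTER_CUBIC))
print(arm.get_obs()['clock'])
E
```

```text
0.0095 [-0.35  0.43 -0.25] 0.0094
0.0085 [-0.11  0.27 -0.09] 0.0084
0.0075 [0.42 0.39 0.03] 0.0075
0.0065 [0.4  0.35 0.04] 0.0064
0.0055 [-0.35  0.71  0.29] 0.0055
0.0045 [0.12 0.11 0.28] 0.0044
0.0035 [-0.   -0.18 -0.15] 0.0035
0.002 [ 0.08  0.72 -0.18] 0.0019
0.001 [-0.08  0.84 -0.42] 0.001
0 [-0.28  0.52 -0.47] -0.0
(286, [604.3, 75.2, 20.1], [614.0, 74.0, 19.4])
(288, [604.2, 74.3, 20.2], [613.9, 73.2, 20.0])
(290, [604.1, 73.2, 19.8], [613.8, 72.3, 20.0])
(292, [604.1, 72.7, 20.9], [613.7, 71.5, 20.5])
(294, [605.1, 78.6, 34.8], [613.9, 77.8, 34.8])
(296, [605.1, 78.7, 36.7], [613.8, 77.9, 36.8])
(298, [605.2, 78.9, 38.8], [613.8, 78.0, 38.8])
(300, [605.3, 79.2, 41.1], [613.7, 77.8, 40.1])
(302, [605.3, 78.8, 41.9], [613.7, 77.7, 41.5])
17.5417
```

View pics/sd4.png

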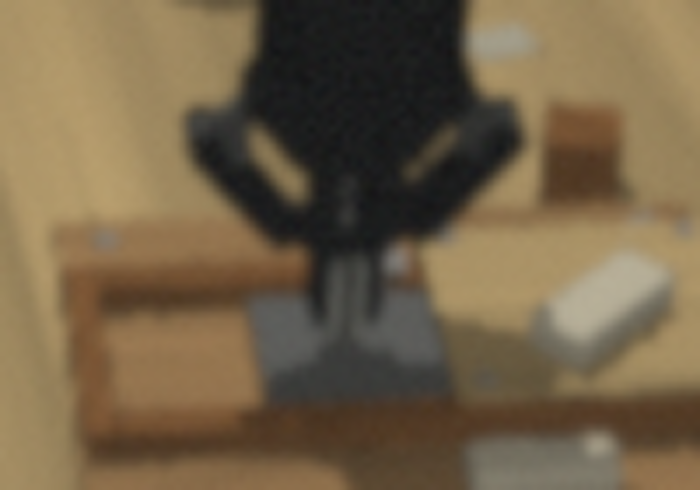

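View pics/w4.png

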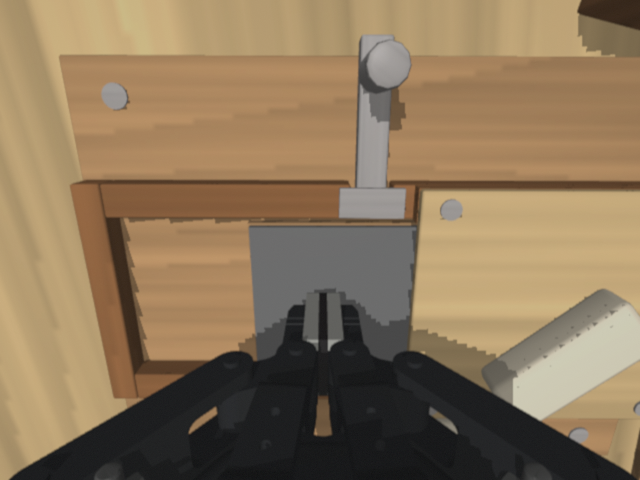

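Tip is about 34 mm beyond the reported TCP at TCP z=0 (tip z ≈ 34), so I expect contact near TCP z = -14 mm. I'll continue carefully.

```bash
python3 - <<'E'
from h import *
F0=np.load('F0.npy')
arm.servo_line(b2w(-.028,-.001,-.005),.03);F0=ft(8);np.save('F0',F0)
arm.servo_line(b2w(-.028,-.001,-.010),.03)
z=-.0105
while z>-.022:
    arm.servo_line(b2w(-.028,-.001,z),.02); F=ft(3)-F0; print(round(z,4),F.round(2),arm.get_obs()['ee_pos'][2].round(4))
    if F[2]>9.5: break
    z-=.0005 if F[2]<1.5 else .0003
print(arm.get_obs()['clock']);np.save('z',z)
E
```

```text
-0.0105 [-1.63 -0.42  7.43] -0.0098
-0.0108 [-3.36 -1.2  11.05] -0.0098
18.9083
```

```bash
python3 - <<'E'
from h import *
F0=np.load('F0.npy');z=float(np.load('z.npy'))
for i in range(8):
    F=ft(5)-F0;print(round(z,5),F.round(2),np.linalg.norm(F).round(1),arm.get_obs()['ee_pos'].round(4))
    if F[2]>16.5: break
    z-=min(.0003,(17.5-F[2])/13000); arm.servo_line(b2w(-.028,-.001,z),.02)
t,im=tip();save('w5',im)
np.save('z',z);print(arm.get_obs()['clock'])
E
```

```text
-0.0108 [-2.44 -0.99 10.51] 10.8 [ 0.6087  0.0677 -0.0098]
-0.0111 [-3.96 -1.03 13.59] 14.2 [ 0.6087  0.0676 -0.0099]
-0.0114 [-5.14 -1.48 16.71] 17.5 [ 0.6088  0.0677 -0.0098]
19.7083
```

View pics/w5.png

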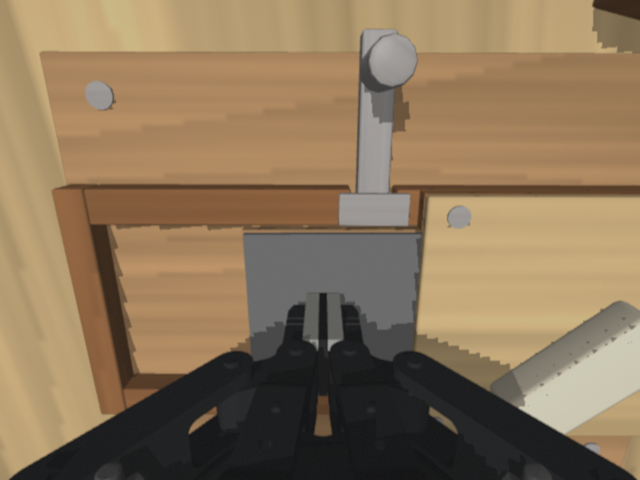

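Firm contact: Fz ≈ 17 N, with the fingertips on the near half of the plate. Now I'll draw with z regulation.

```bash
cat > drag.py <<'E'
from h import *
import sys
F0=np.load('F0.npy');z=float(np.load('z.npy'));x=float(sys.argv[1]);end=float(sys.argv[2]);st=float(sys.argv[3])
while x>end+1e-6:
    x=max(end,x-st)
    arm.servo_line(b2w(x,-.001,z),.03)
    F=ft(3)-F0;e=arm.get_obs()['ee_pos'];bx=(R.from_euler('z',-YAW).apply(e-[BX,BY,0]))
    print(round(x,4),round(z,5),F.round(1),np.linalg.norm(F).round(1),bx.round(4))
    if np.linalg.norm(F)>25 or F[0]>13: print('stop');break
    z+=np.clip((F[2]-17.8)/12000,-.0003,.0004)
np.save('z',z);print(arm.get_obs()['clock'],x)
t,im=tip();save(sys.argv[4],im)
E
python3 drag.py -.028 -.043 .0025 w6
```

```text
-0.0305 -0.0114 [ 1.7 -0.3  9.6] 9.8 [-0.0286 -0.0008 -0.0098]
-0.033 -0.0117 [ 5.  -0.2  8.4] 9.8 [-0.03   -0.0008 -0.0098]
-0.0355 -0.012 [ 6.  -0.2  9. ] 10.8 [-0.0319 -0.0007 -0.0098]
-0.038 -0.0123 [ 7.1 -0.1  9.5] 11.9 [-0.0339 -0.0006 -0.0098]
-0.0405 -0.0126 [ 7.5 -0.3 11.5] 13.8 [-0.036  -0.0006 -0.0099]
-0.043 -0.0129 [ 7.4 -0.6 12.6] 14.6 [-0.0381 -0.0005 -0.0099]
21.5083 -0.043
```

View pics/w6.png

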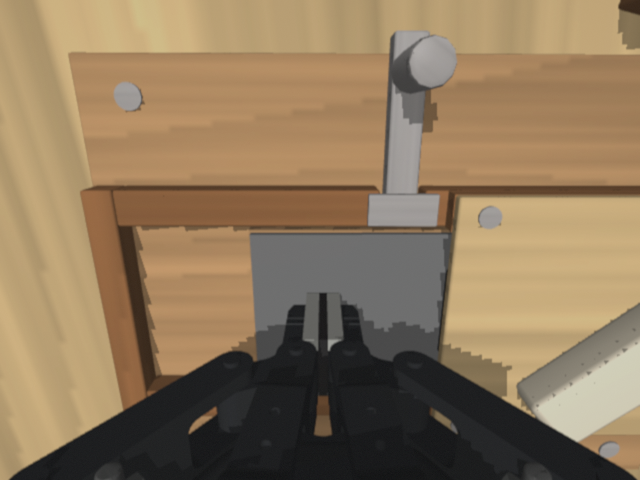

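The plate follows, with slight slip while the press was light. I'll restore the press to about 18 N, then continue.

```bash
python3 - <<'E'
from h import *
F0=np.load('F0.npy');z=float(np.load('z.npy'))
for i in range(6):
    F=ft(4)-F0;print(round(z,5),F.round(1))
    if F[2]>17: break
    z-=min(.0004,(18-F[2])/12000); arm.servo_line(b2w(-.043,-.001,z),.02)
np.save('z',z)
E
python3 drag.py -.043 -.073 .0025 w7
```

```text
-0.0132 [ 7.9 -0.6 12.7]
-0.0136 [ 4.9 -1.1 19.5]
-0.0455 -0.0136 [ 7.1 -0.5 17.3] 18.8 [-0.04   -0.0004 -0.0099]
-0.048 -0.01364 [ 7.6 -0.5 16.1] 17.8 [-0.0423 -0.0003 -0.0099]
-0.0505 -0.01378 [ 8.5 -0.8 16.7] 18.8 [-0.0445 -0.0003 -0.0099]
-0.053 -0.01387 [ 8.4 -0.5 17.4] 19.3 [-0.0469 -0.0002 -0.0099]
-0.0555 -0.0139 [ 8.1 -0.5 17.5] 19.3 [-0.0494 -0.0002 -0.0099]
-0.058 -0.01393 [ 8.3 -0.7 17.7] 19.5 [-0.0518 -0.0001 -0.0099]
-0.0605 -0.01394 [ 8.1 -0.1 18.1] 19.8 [-0.0543 -0.0001 -0.0099]
-0.063 -0.01391 [ 8.5 -0.5 18.4] 20.3 [-0.0569 -0.0001 -0.0099]
-0.0655 -0.01386 [ 5.  -0.2 21.1] 21.6 [-0.0601 -0.0001 -0.0099]
-0.068 -0.01359 [ 3.7 -0.3 21. ] 21.4 [-0.0632 -0.0001 -0.0099]
-0.0705 -0.01332 [ 2.2  0.4 19.8] 19.9 [-0.0661 -0.     -0.0099]
-0.073 -0.01315 [ 2.9  0.  18.9] 19.1 [-0.0688 -0.0001 -0.0099]
25.5417 -0.073
```

View pics/w7.png

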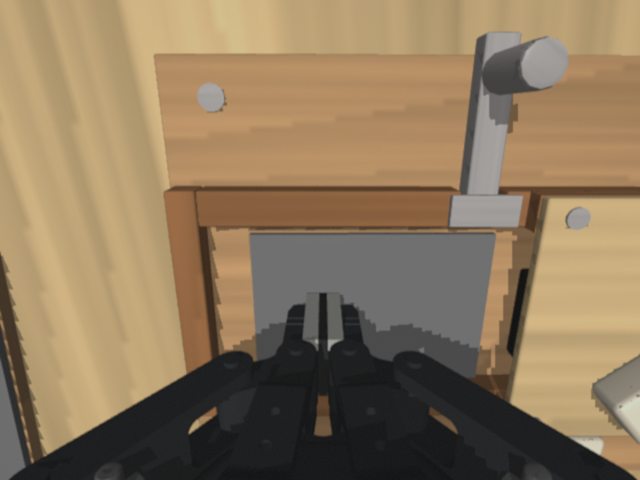

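Plate is clear of the cover, with about 16 mm left to the fence (gap at px 215 to 250). I'll continue in smaller steps to contact.

```bash
sed -i 's/F\[0\]>13/F[0]>11/' drag.py; python3 drag.py -.073 -.083 .0025 w8; python3 drag.py -.083 -.096 .001 w8
```

```text
-0.0755 -0.01307 [ 3.4  0.2 19.2] 19.5 [-0.0714 -0.0001 -0.0099]
-0.078 -0.01295 [ 2.7  0.5 17.9] 18.1 [-0.074  -0.0001 -0.0099]
-0.0805 -0.01294 [ 2.8 -0.1 17.9] 18.1 [-0.0765 -0.0001 -0.0099]
-0.083 -0.01293 [ 2.6  0.2 18.2] 18.4 [-0.079  -0.0001 -0.0099]
26.7917 -0.083
-0.084 -0.0129 [ 3.8 -0.2 17.1] 17.5 [-0.0798 -0.0001 -0.0099]
-0.085 -0.01296 [ 3.8 -0.3 17.6] 18.0 [-0.0807 -0.0001 -0.0099]
-0.086 -0.01298 [ 4.   0.1 17.3] 17.7 [-0.0817 -0.0001 -0.0099]
-0.087 -0.01303 [ 4.1  0.1 17.3] 17.8 [-0.0826 -0.0001 -0.0099]
-0.088 -0.01306 [ 4.2 -0.1 18.1] 18.5 [-0.0835 -0.0001 -0.0099]
-0.089 -0.01304 [ 3.9  0.4 18. ] 18.5 [-0.0846 -0.     -0.0099]
-0.09 -0.01302 [ 3.9 -0.1 18.4] 18.8 [-0.0856 -0.     -0.0099]
-0.091 -0.01297 [ 5.   0.2 16.6] 17.4 [-0.0864 -0.0001 -0.0099]
-0.092 -0.01307 [ 8.7  0.2 13.8] 16.3 [-0.0866 -0.     -0.0099]
-0.093 -0.01337 [10.7 -0.  12.9] 16.7 [-0.0867 -0.     -0.0099]
-0.094 -0.01367 [11.8  0.1 14. ] 18.3 [-0.0871 -0.     -0.0099]
stop
30.1417 -0.09400000000000001
```

View pics/w8.png

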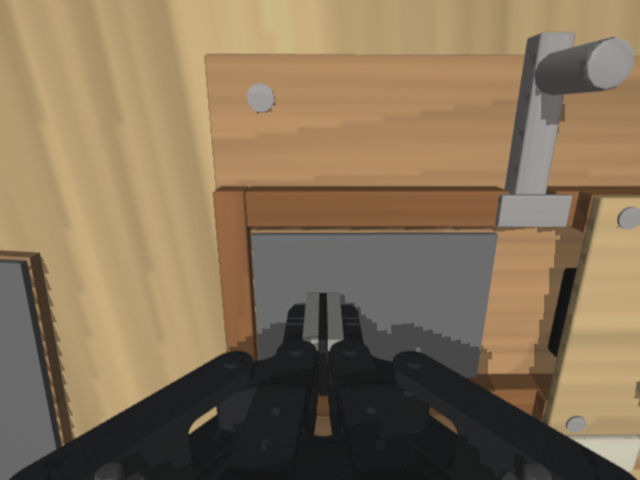

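The plate's near edge now meets the fence with no gap visible (px 250), and Fx rose to 12 N at the stop. Next I'll release and check from above.

```bash
python3 - <<'E'
from h import *
F0=np.load('F0.npy')
z=float(np.load('z.npy'))
for zz in (-.0125,-.0115,-.0105,-.009,-.005): arm.servo_line(b2w(-.093,-.001,zz),.02);print((ft(2)-F0).round(1))
arm.servo_line(b2w(-.093,-.001,.06),.15)
arm.movep(b2w(-.055,.10,.10),Q);arm.pause(.1)
o=arm.get_obs();d=arm.get_image('wrist');save('w9',d['img'])
arm.movep(b2w(-.008,.135,.06),Q);print(arm.get_obs()['clock'])
d=arm.get_image('scene');save('s9',cv2.resize(d['img'][205:335,290:450],None,fx=5,fy=4.6))
print([(x['p'],pt(d,*x['point'])) for x in arm.landmark_of('scene','bolt_knob')[:2]],b2w(-.008,.094,.0505))
E
```

```text
[ 7.  -0.8 11.8]
[5.  0.5 9.5]
[ 1.4 -0.3  7. ]
[ 0.2 -0.5  0.2]
[-0.1  0.1 -0. ]
33.3583
[] [np.float64(0.6376714721920086), np.float64(0.1601283349242853), 0.0505]
```

View pics/w9.png

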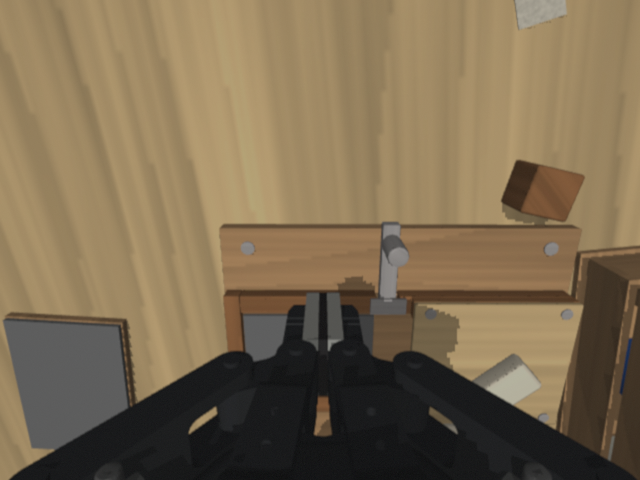

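View pics/s9.png

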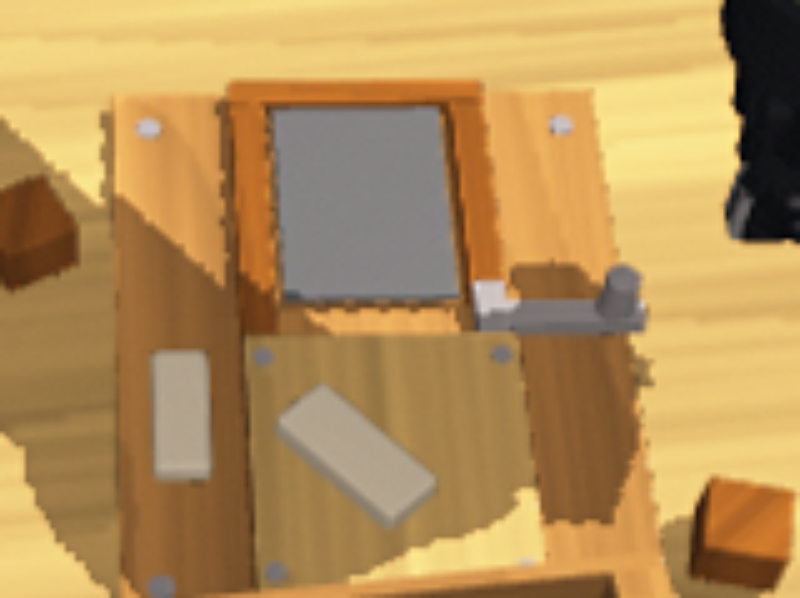

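The plate looks flush and square to the fence, and the erasers and cubes haven't moved. I'll check its corners numerically while approaching the knob.

```bash
python3 - <<'E'
from h import *
d=arm.get_image('scene')
inv=lambda p:(R.from_euler('z',-YAW).apply(np.array(p)-[BX,BY,0])*1000).round(1)
P=cloud(d)
hsv=cv2.cvtColor(d['img'],cv2.COLOR_RGB2HSV)
B=((P-[BX,BY,0])@R.from_euler('z',YAW).as_matrix())*1000
m=(hsv[...,1]<60)&(abs(B[...,1])<40)&(B[...,0]>-125)&(B[...,0]<5)&(B[...,2]<26)&(B[...,2]>14)
b=B[m];print(len(b),np.percentile(b[:,0],[.5,50,99.5]).round(1),np.percentile(b[:,1],[.5,99.5]).round(1))
for lo,hi in((-30,-10),(-10,10),(10,30)):
    s=b[(b[:,1]>lo)&(b[:,1]<hi)];print(lo,s[:,0].min().round(1),s[:,0].max().round(1))
F0=ft(8);np.save('F0',F0)
arm.servo_line(b2w(-.008,.135,.003),.1)
arm.servo_line(b2w(-.008,.120,.003),.06);print((ft()-F0).round(2),inv(arm.get_obs()['ee_pos']),arm.get_obs()['clock'])
t,im=tip();save('w10',im)
E
```

```text
1385 [-114.4  -63.9  -17.3] [-31.5  35.3]
-30 -114.6 -16.4
-10 -115.9 -17.6
10 -116.1 -16.0
[-0.49  0.11 -0.16] [ -7.8 119.9   3.3] 34.825
```

View pics/w10.png

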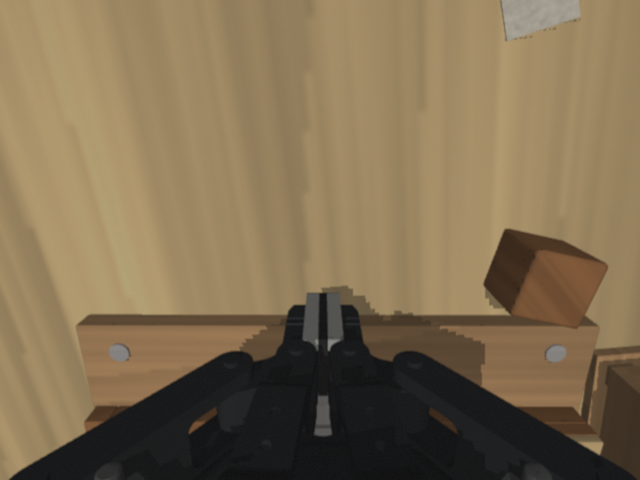

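The plate spans board x -116 to -16, so it is home. The fingers are down on the outer side of the knob, well clear of cube_b. Now I'll push the bolt.

```bash
python3 - <<'E'
from h import *
F0=np.load('F0.npy')
inv=lambda p:(R.from_euler('z',-YAW).apply(np.array(p)-[BX,BY,0])*1000).round(1)
y=.120
while y>.074:
    y-=.002 if y>.088 else .001
    arm.servo_line(b2w(-.008,y,.003),.03);F=ft(2)-F0;print(round(y,4),F.round(1),inv(arm.get_obs()['ee_pos']))
    if np.linalg.norm(F)>10: break
print(arm.get_obs()['clock'])
d=arm.get_image('scene');save('s11',cv2.resize(d['img'][205:335,290:450],None,fx=5,fy=4.6))
E
```

```text
0.118 [ 0.2 -0.3 -0.2] [ -8.  118.    2.9]
0.116 [-0.1 -0.7 -0.3] [ -8.  115.9   3. ]
0.114 [-0.1 -0.2 -0. ] [ -8.  113.8   3. ]
0.112 [0.  0.4 0.2] [ -8.  111.9   3. ]
0.11 [ 0.3  0.5 -0. ] [ -8.1 110.    3. ]
0.108 [0.3 1.  0.3] [ -8.1 108.    3. ]
0.106 [-0.2  1.   0.1] [ -8.1 105.8   3. ]
0.104 [-0.9  0.3 -0.1] [ -8.  103.7   3. ]
0.102 [-0.   1.2  0.1] [ -8.  101.7   3. ]
0.1 [-0.6  1.1 -0.1] [-8.  99.7  3. ]
0.098 [-0.9  0.7  0.1] [-8.  97.7  3. ]
0.096 [-0.9  0.8 -0.6] [-8.  95.7  3. ]
0.094 [-0.7  0.8  1. ] [-8.  93.7  3. ]
0.092 [-0.9  1.2 -0.7] [-8.  91.7  3. ]
0.09 [-0.4  0.8  0. ] [-8.  89.7  3. ]
0.088 [-0.6  1.  -0. ] [-8.  87.7  3. ]
0.087 [-0.6  0.2 -0.2] [-8. 87.  3.]
0.086 [-0.6  1.4 -0.1] [-8. 86.  3.]
0.085 [-0.6  1.2  0.5] [-8.  84.9  3. ]
0.084 [ 0.1  1.  -0.4] [-8.  83.8  3. ]
0.083 [-1.3  1.8 -0.4] [-8.  82.9  3. ]
0.082 [-0.3  1.6 -0.5] [-8.  82.1  3. ]
0.081 [ 0.1  4.9 -0.8] [-8.  82.   3.1]
0.08 [ 0.6  7.2 -2.2] [-8.  81.9  3.1]
0.079 [ 0.7  9.8 -2.5] [-8.1 81.9  3.2]
41.9583
```

View pics/s11.png

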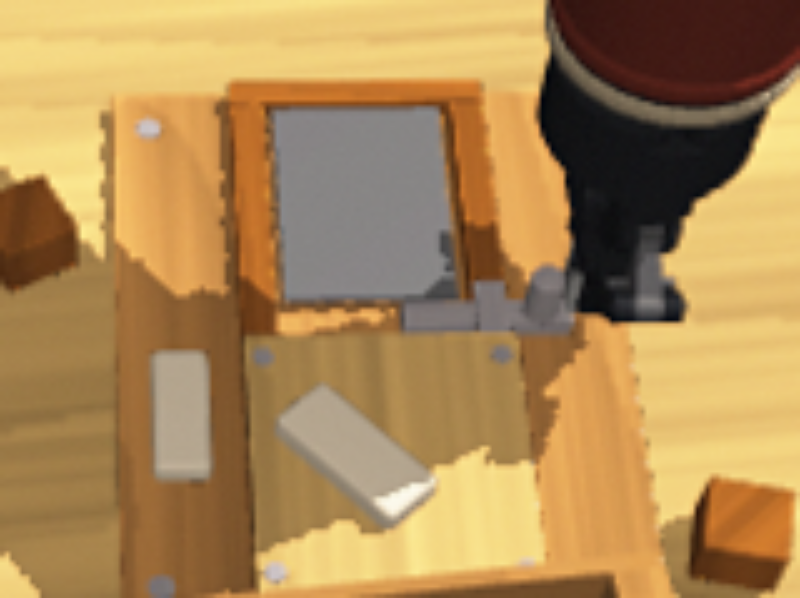

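The bolt hit its stop at tool y = 82 mm, exactly as predicted, and the bar lies across behind the plate. I'll withdraw and check.

```bash
python3 - <<'E'
from h import *
arm.servo_line(b2w(-.008,.100,.003),.05);arm.servo_line(b2w(-.008,.125,.003),.1);arm.servo_line(b2w(-.008,.135,.12),.15)
d=arm.get_image('scene');save('s12',cv2.resize(d['img'][205:335,290:450],None,fx=5,fy=4.6))
P=cloud(d);B=((P-[BX,BY,0])@R.from_euler('z',YAW).as_matrix())*1000
m=(B[...,2]>46)&(B[...,2]<54)&(abs(B[...,0]+8)<12)&(B[...,1]>50)&(B[...,1]<105);print('knob',B[m].mean(0).round(1),m.sum())
hsv=cv2.cvtColor(d['img'],cv2.COLOR_RGB2HSV)
m=(hsv[...,1]<60)&(abs(B[...,1])<34)&(B[...,0]<-12)&(B[...,0]>-125)&(B[...,2]<26)&(B[...,2]>14)
for lo,hi in((-30,-10),(-10,10)):
    s=B[m];s=s[(s[:,1]>lo)&(s[:,1]<hi)];print(lo,s[:,0].min().round(1),s[:,0].max().round(1),s[:,2].mean().round(1))
print(arm.get_obs()['clock'])
E
```

```text
knob [-7.5 65.9 50.2] 42
-30 -116.9 -16.9 20.9
-10 -114.7 -16.9 21.1
43.9583
```

View pics/s12.png

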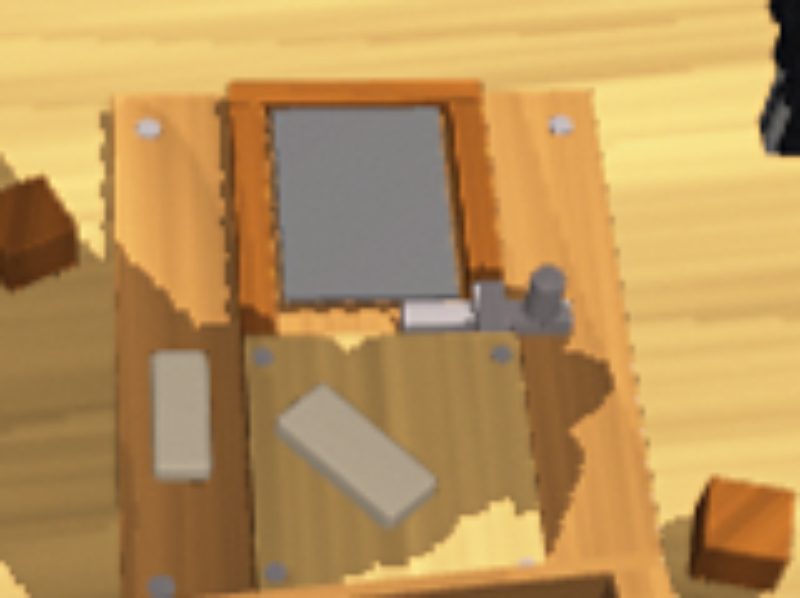

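```bash
python3 - <<'E'
from h import *
P=np.load('s1.npz')['P'];B=((P-[BX,BY,0])@R.from_euler('z',YAW).as_matrix())*1000
m=(B[...,2]>46)&(B[...,2]<54)&(abs(B[...,0]+8)<12)&(B[...,1]>50)&(B[...,1]<110);print('knob0',B[m].mean(0).round(1),m.sum())
E
```

```text
knob0 [-7.4 94.  50.9] 39
```

Scene depth gives 28 mm of knob travel, against about 30 mm from the contact reading. I'll check once more with the wrist camera before handing in.

```bash
python3 - <<'E'
from h import *
arm.movep(b2w(-.04,.0,.30),Q);arm.pause(.2)
o=arm.get_obs();d=arm.get_image('wrist')
T=np.eye(4);T[:3,:3]=R.from_quat(o['tool_rot'],scalar_first=True).as_matrix();T[:3,3]=o['ee_pos']
K=d['mtx'];z=d['z_map'];r,c=np.mgrid[0:480,0:640]
P=(np.stack([(c-K[0,2])*z/K[0,0],-(r-K[1,2])*z/K[1,1],-z,np.ones_like(z)],-1)@(T@d['hand_eye']).T)[...,:3]
B=((P-[BX,BY,0])@R.from_euler('z',YAW).as_matrix())*1000
m=(B[...,2]>46)&(B[...,2]<54)&(abs(B[...,0]+8)<12)&(B[...,1]>53)&(B[...,1]<110)
print('knob',B[m].mean(0).round(1),m.sum());rr,cc=np.argwhere(m).mean(0);print(rr,cc)
save('w13',cv2.resize(d['img'][80:330,180:480],None,fx=2.4,fy=2.4))
print(o['clock'])
E
```

```text
knob [-8.9 64.3 50.3] 138
129.7608695652174 352.8478260869565
45.0667
```

View pics/w13.png

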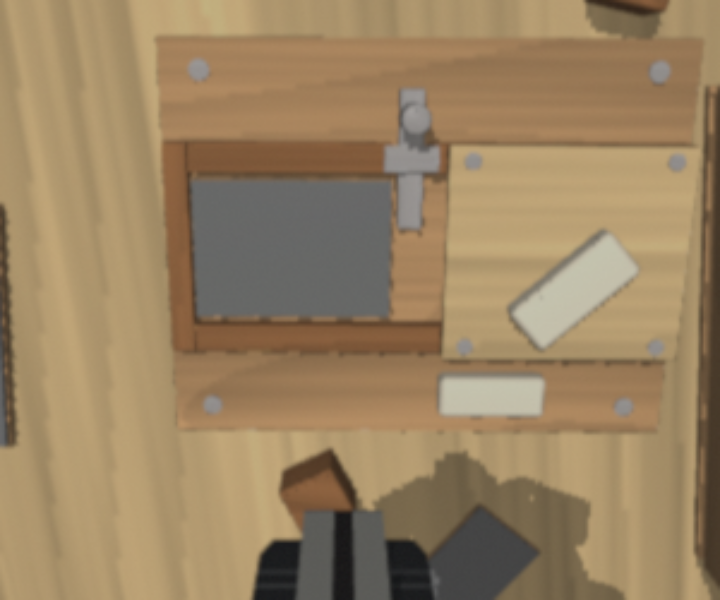

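The knob is at y = 64.3 mm, so the bolt is fully across. The plate is flush against the fence at crop column 190, and the bar sits behind it at (410,200). Handing in.

```bash
python3 - <<'E'
from h import *
print(arm.sign_off())
E
```

```text
the job is handed in; nothing more can be done
None
```

The plate is home against the fence, the bolt is fully across behind it, and I handed the job in at about 45 s; the sign-off gives no verdict.

- **Plate:** I pressed it with closed fingers at about 18 N and drew it to the fence. The press briefly read 8–9 N early on, so the fingers slipped slightly, and it peaked at 21.6 N (limit 28 N). Before the bolt push, the scene camera put the plate at board x from -116 to -16 mm, which is home, flush and square. A repeat after the push gave -117/-115 to -17 mm, the same within noise.
- **Bolt:** I pushed the knob until it hit its stop, with about 10 N at the end (limit 30 N). The wrist camera puts the knob at y = 64.3 mm, against 64 mm for fully across.
- **Bystanders:** in the last pictures the erasers and cubes looked unmoved. I did not measure them, or the tin, jar and mug, which the arm never went near.

**Checks that disagreed:**
- The real ends of the shut fingers were about 30 mm behind the reported TCP. I found contact by force and camera depth instead.
- The scene camera's knob reading was 65.9 mm, about 28 mm of travel. I relied on the wrist camera and the stop, which agree with each other.

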